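# Present a moulded cap to the height sensor and hold it at the third stop

## Task

The moulded cap on the bench lies mouth-up: turn it over and load it mouth-down in the nest at the end of the gauge fixture's swing arm, down between the four dowels, while the arm is at its load position. Then take the wing knob and turn it clockwise, counting the clicks, to the third stop, which brings the cap under the sensor head; do not run on past it to the fourth, and leave the other things on the bench where they lie. The arm springs back when it is let go, so finish while you are still gripping the knob and holding it at the third stop for the reading.

Things in the scene. Friction and masses are not known exactly. Their poses are not given: they have to be found in the camera images.
- cap: Off-white moulded cap, a small bowl with a steel ring in its mouth: rim 50 mm across, 21 mm high, 43 mm across 7 mm above its closed base; solid to the touch, so grip across its outside; 17-30 g. Origin: middle of the closed base's outside; +z from base to mouth (down once turned over). Let go on its rim's edge it falls mouth-down if turned 115 degrees or more, else back.
- nest (a point): Middle of the top of the nest pad (black, 43 mm across), at the end of the swing arm, 100 mm from the pivot, 44 mm above the bench. The rim rests on it: the cap's origin ends 21 mm above. Four 8 mm dowels, 9 mm taller than the pad, leave a 53.6 mm circle, at 45 degrees to the arm; along and across the arm there is room for fingers, to 7 mm below the pad's top. y: out along the arm; z up.
- knob_grip (a point): Middle of the wing knob, on the pivot axis, 97 mm above the bench; turns with the arm. The wing is a black bar 46 mm long, 14 mm thick, 22 mm high (86 to 108 mm above the bench) on a steel spindle; grip it from above across its thickness. y: along the wing, the same way as the arm; x: across its thickness; z up.
- index_arm (a joint): Swing arm angle in rad, clockwise from above. 0: load position, where a spring holds it against its end. Stops every 0.419 (24 degrees): 0.419, 0.838, third 1.257, fourth 1.676; a spring roller drops between pins with a click and resists leaving by some 0.06 N m. The return spring, 0.09 (load) to 0.13 N m (third stop), is stronger and takes the arm back to 0 if let go.
- knob: The wing knob with its spindle, rigid with the swing arm. Origin on the pivot axis at bench height.
- fixture: Dark steel tooling plate of the gauge fixture, 260 x 260 x 12 mm, fixed. Origin on the pivot axis at bench height; the plate runs from -75 to +185 mm in its x and y. At load the arm points along its +y (robot's left); clockwise turning swings it to its +x (away from the robot).
- sensor: Grey laser height sensor on an aluminium bracket at the third stop; fixed. Head 60 x 21 x 28 mm, 82 to 142 mm out from the pivot, 73 to 102 mm above the bench (cable gland to 108); the bracket reaches 176 mm out. Origin on the pivot axis at bench height; x points from the pivot to the sensor. A seated cap passes 8 mm below it.
- ring_a: Off-white moulded ring with a toothed edge, 64 mm across, 18 mm high, loose; leave it. Origin: centre of its underside.
- ring_b: Off-white moulded ring with a toothed edge, 64 mm across, 18 mm high, loose; leave it. Origin: centre of its underside.
- ring_c: Off-white moulded ring with a toothed edge, 64 mm across, 18 mm high, loose; leave it. Origin: centre of its underside.
- tape: Roll of black tape lying flat, 62 mm across, 19 mm high, loose; leave it. Origin: centre of its underside.
- hex_key: Dark hex key, 82 mm long, 5 mm high, loose; leave it. Origin: centre of its underside.
- tweezers: Steel tweezers, 126 mm long, 9 mm high, loose; leave them. Origin: centre of the underside.
- ring_gauge: Plain grey steel ring gauge, 60 mm across, 16 mm high, loose; leave it. Origin: centre of its underside.

How it is judged:
By the outcome, as a careful person would: the job done as asked, in the order asked, and still so for the second after the job is handed in, while the arm keeps its last pose, push and grip.
It also fails if it takes over 67 s, if anything falls off the work surface, if the arm or the gripper's body presses on something with over 40 N, if the wrist force passes 120 N, or if a joint passes its speed limit or range.

## Robot

A 7-joint arm with a two-finger parallel gripper is mounted at the origin on a cart in front of the work surface, level with it; the furniture and walls round the work are solid. World frame = base frame: x ahead of the robot, y to its left, z up, the work surface at z = 0. Lengths are in m, angles in rad, forces in N, time in s.
With the tool pointing down it reaches from about 0.35 to 0.9 m from the base axis. Payload 8.1 kg.
Tool frame: the origin (TCP) lies between the finger pads; the fingertips stand ahead of it and the grasp point (between the pads) lies 8 mm behind it (env.tcp_to_tips is the z of the fingertips in the tool frame, in m); z points along the fingers, y is the line along which they close (so a half turn about z gives the same grasp; the last joint's range is limited). The gripper opens to 92 mm and grips with 3 to 60 N. Pads are 19 mm wide; open, the fingers measure 130 mm over their backs; the gripper's body (75 mm by 190 mm) begins 47 mm behind the grasp point.
Start: joints at [1.214, 0.434, 0.025, 1.573, -0.012, 1.134, -0.075], TCP at [0.157, -0.605, 0.238] pointing down, gripper open.
Joint ranges: [-2.62, 2.62], [-0.44, 2.09], [-1.27, 1.32], [0.08, 2.57], [-1.32, 4.46], [0.12, 2], [-2.74, 2.74]. Speed limits (rad/s): [2.22, 2.22, 3.01, 3.01, 3.14, 3.14, 3.14].

## Interface

Orientations are given as a rotation vector (axis times angle).
In Python, from station import env gives the robot as it stands.
- The arm moves only by the shell command python3 jog.py 'ROWS' [FORCE]. ROWS is a JSON object whose key "increments" holds a list of rows, 1 to 10 of them, each of 5 numbers: dx, dy, dz in parts of the range, where 1.0 means 0.4 m, then a turn about the tool's z in shares of 180 degrees (1.0 is 180 degrees), then the finger opening in m; each row shifts and turns the commanded pose from where the row before left it, along the tool's axes as they then stand; what a row does not reach is not made up. A row lasts 1/12 s, in which the tool goes at most 0.0417 m and 0.125 rad, less where a joint would pass 70% of its speed; a pose out of reach is approached as far as the arm can. The fingers move at their own pace and stop on an object; FORCE is the grip in N (left out, the last holds). Time passes only in rows, so rows that do not move let the fingers close. It prints the time, the measured TCP pose, the force, the opening and the grip force at its end. A shift or turn number past 1, either way, is cut back to 1. Input that does not fit is refused with a message, and nothing moves.
- env.state(): the state, without advancing time (a new reading comes with each control period).
- env.camera(name): name is "side" or "top" or "wrist"; returns a dict with "color" (384x512x3 uint8, blue, green, red), "fov_y" (degrees; the focal length in pixels is half the picture's height over the tangent of half this angle, whatever the lens; pixels are square), "cx", "cy" (the principal point, pixels), "pose" (4x4, takes a point from camera to world coordinates); the wrist camera has in their place "tool_from_camera" (4x4, takes a point from camera to tool coordinates, whose origin is the TCP and whose axes are the flange's). Camera axes: x right, y down, z forward; pixel columns grow to the right and rows downward; lengths in m; the calibration is good to about 2 mm. A picture is of the moment at which its call begins: read the wrist's pose just before it. There is no depth.
- env.hand_in(): hands the job in; it is judged then, once.
The state is a dict: "time_s": time; "q": joint angles; "joint_velocities": joint speeds; "effort": joint torques, N m; "eef_pos": TCP position; "ee_rot": TCP orientation; "ft_force": force on the tool from outside, world axes, zero at the start; "torque": the same for the moment, N m; "finger_gap": finger opening in m; "gripper_force": force on a finger pad.
Only numpy, scipy, OpenCV 4.12 (cv2) and the standard library are available. Lean on these libraries where they do the work, as an engineer would, in place of code of your own. Each camera call takes 0.05 s, during which the arm holds its last target. There are 200 camera calls.

## Working session

There is one attempt and no reset: what is moved stays moved. The work goes in short steps, Python scripts to look and compute and a shell command to move; the robot and the scene stay as the last step left them, time stands still between calls to the robot, and variables do not carry over. Pictures are saved under pics/ and viewed, at most 10 in all, crops included, and the job is handed in when it is done.

```bash
ls; mkdir -p pics; python3 - <<'E'
from station import env
import cv2
for n in("top","side","wrist"):
    c=env.camera(n); cv2.imwrite(f"pics/{n}0.png",c["color"])
    print(n,c["fov_y"],c.get("cx"),c.get("cy"),(c.get("pose") if "pose" in c else c["tool_from_camera"]).__repr__())
s=env.state();print(s,env.tcp_to_tips)
E
```

```text
jog.py
pics
station.py
top 45.019302459447076 255.05182873491933 187.4210078161559 array([[-0.00972176, -0.9772767 ,  0.21174453,  0.13498154],
       [-0.99993899,  0.00839068, -0.00718391,  0.00709366],
       [ 0.00524399, -0.21180145, -0.97729865,  1.80561847],
       [ 0.        ,  0.        ,  0.        ,  1.        ]])
side 51.7021152224211 256.1525122566761 194.53161694314758 array([[-0.99808067, -0.03632607,  0.05015372,  0.46524777],
       [-0.06062022,  0.40759938, -0.91114649,  1.12224487],
       [ 0.01265574, -0.91243803, -0.40901916,  0.59302607],
       [ 0.        ,  0.        ,  0.        ,  1.        ]])
wrist 64.1902525360516 253.86307541695336 194.34754616998407 array([[-5.28676265e-04, -9.62437171e-01, -2.71503981e-01,
         7.33160386e-02],
       [ 9.99999205e-01, -8.19606813e-04,  9.58159866e-04,
        -7.51945742e-04],
       [-1.14469518e-03, -2.71503259e-01,  9.62436840e-01,
        -1.47272806e-01],
       [ 0.00000000e+00,  0.00000000e+00,  0.00000000e+00,
         1.00000000e+00]])
{'time_s': 0.15, 'q': array([ 1.21436805,  0.43507035,  0.02502804,  1.57386152, -0.01163632,
        1.13401924, -0.07509669]), 'joint_velocities': array([-0.0012098 , -0.00109048,  0.00100546, -0.00201922, -0.0018006 ,
       -0.0009432 , -0.00269948]), 'effort': array([ 1.67792277e-03, -6.68270874e+01,  9.86197516e-01, -3.14693427e+01,
       -6.04591286e-02,  3.94549419e-02,  9.54244615e-05]), 'eef_pos': array([ 0.15678897, -0.6046321 ,  0.23713154]), 'ee_rot': array([-3.11517462e+00, -3.97291423e-01,  3.97139539e-04]), 'ft_force': array([-0.27751862,  0.04128449,  0.23093368]), 'torque': array([ 0.06136823, -0.05925629, -0.03619006]), 'gripper_force': 0.0, 'finger_gap': 0.09202666845995844} 0.011
```

View pics/top0.png

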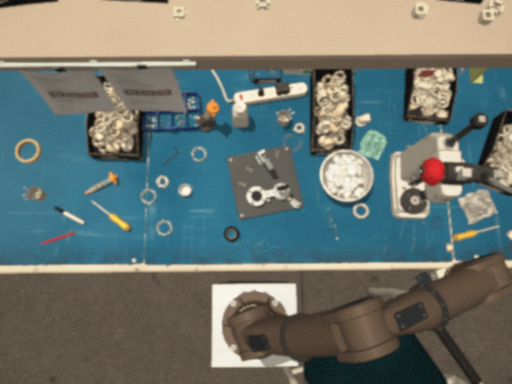

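View pics/side0.png

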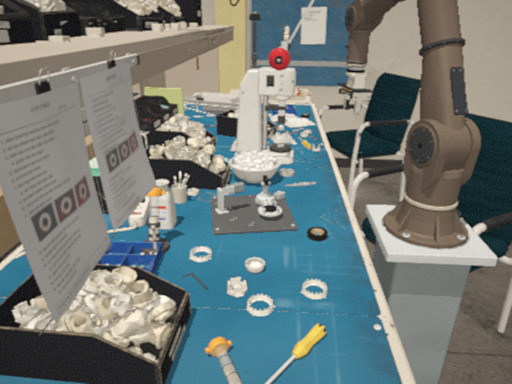

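Top picture: the cap looks to be at about (186,190), with the fixture plate centred near (265,183) and its knob and arm at about (258,195). In the side picture the cap is at about (255,265). I'll get the poses from zoomed crops.

```bash
cat > h.py <<'E'
from station import env
import numpy as np, cv2
from scipy.spatial.transform import Rotation as R
def cam(n):
    s=env.state(); c=env.camera(n)
    if n=="wrist":
        T=np.eye(4);T[:3,:3]=R.from_rotvec(s["ee_rot"]).as_matrix();T[:3,3]=s["eef_pos"];P=T@c["tool_from_camera"]
    else:P=c["pose"]
    return c["color"],(192/np.tan(np.radians(c["fov_y"]/2)),c["cx"],c["cy"],P)
def ray(K,u,v,z):
    f,cx,cy,P=K; d=P[:3,:3]@[(u-cx)/f,(v-cy)/f,1]; o=P[:3,3]; return o+d*(z-o[2])/d[2]
def proj(K,p):
    f,cx,cy,P=K; q=P[:3,:3].T@(np.array(p)-P[:3,3]); return q[:2]/q[2]*f+[cx,cy]
def rep():
    s=env.state(); Rm=R.from_rotvec(s["ee_rot"]).as_matrix()
    print(np.round(s["time_s"],2),"tcp",np.round(s["eef_pos"],4),"X",Rm[:,0].round(3),"Y",Rm[:,1].round(3),"Z",Rm[:,2].round(3),"gap",round(s["finger_gap"],4),"F",s["ft_force"].round(1),"g",round(s["gripper_force"],1))
E
python3 - <<'E'
from h import *
i,K=cam("top")
j=cv2.imread("pics/side0.png")
a=cv2.resize(i[135:250,140:310],None,fx=4.6,fy=4.6,interpolation=cv2.INTER_CUBIC)
cv2.imwrite("pics/c1.png",a)
print(ray(K,186,190,.015),ray(K,258,195,.1),[ray(K,u,v,.012).round(3) for u,v in((228,156),(290,147),(302,208),(240,219))])
rep()
E
```

```text
[0.51486791 0.26655397 0.015     ] [ 0.47532255 -0.01622735  0.1       ] [array([0.654, 0.101, 0.012]), array([ 0.689, -0.149,  0.012]), array([ 0.439, -0.19 ,  0.012]), array([0.398, 0.054, 0.012])]
0.2 tcp [ 0.1568 -0.6047  0.2373] X [ 0.968  0.251 -0.   ] Y [ 0.251 -0.968 -0.001] Z [-0.     0.001 -1.   ] gap 0.0918 F [ 0.4 -0.1 -1.7] g 0.0
```

View pics/c1.png

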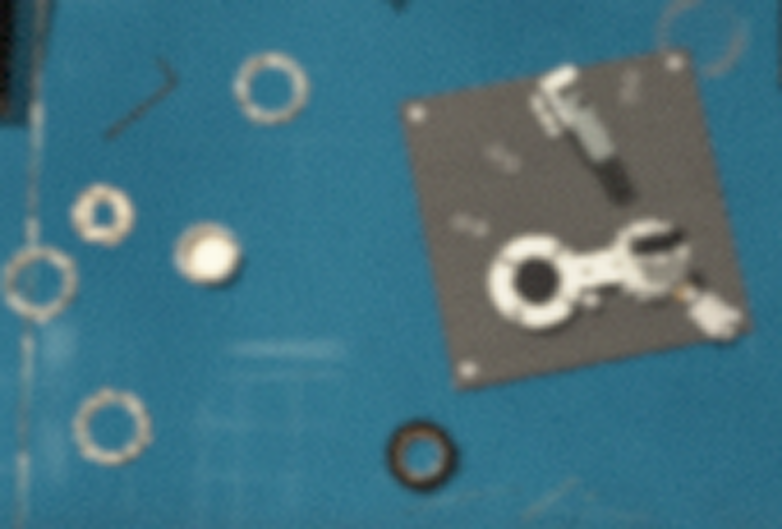

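The crop shows the cap mouth-up at (208,254), the plate's corners at (403,103), (690,50), (750,330) and (457,390), the nest at (537,278) and the knob at (657,250). I'm moving over the area between the cap and the plate so the wrist camera can see both.

The manual's scale: shifts go in shares of 0.4 m and turns go in shares of 180 degrees. Converting my numbers, -0.0322 m is -0.0805, 0.0255 m is 0.0638.

```bash
python3 jog.py '{"increments":[[0.0638, -0.0805, 0, 0, 0.092], [0.0638, -0.0805, 0, 0, 0.092], [0.0638, -0.0805, 0, 0, 0.092], [0.0638, -0.0805, 0, 0, 0.092], [0.0638, -0.0805, 0, 0, 0.092], [0.0638, -0.0805, 0, 0, 0.092], [0.0638, -0.0805, 0, 0, 0.092], [0.0638, -0.0805, 0, 0, 0.092], [0.0638, -0.0805, 0, 0, 0.092], [0.0638, -0.0805, 0, 0, 0.092]]}'
```

```text
time_s: 1.03
eef_pos: [0.3231, -0.2274, 0.2379]
ee_rot: [3.116, 0.397, 0.0]
ft_force: [0.4, -0.4, -0.8]
finger_gap: 0.092
gripper_force: 0.0
```

```bash
python3 - <<'E'
from h import *
rep(); print(env.state()["q"].round(2))
E
```

```text
1.03 tcp [ 0.3231 -0.2274  0.2379] X [0.968 0.251 0.   ] Y [ 0.251 -0.968  0.001] Z [ 0.    -0.001 -1.   ] gap 0.092 F [ 0.4 -0.4 -0.8] g 0.0
[ 0.7   0.07 -0.24  2.07  0.02  1.   -0.86]
```

To row units: -0.0322 m is -0.0805, 0.0255 m is 0.0638.

```bash
python3 jog.py '{"increments":[[0.0638, -0.0805, 0, 0, 0.092], [0.0638, -0.0805, 0, 0, 0.092], [0.0638, -0.0805, 0, 0, 0.092], [0.0638, -0.0805, 0, 0, 0.092], [0.0638, -0.0805, 0, 0, 0.092], [0.0638, -0.0805, 0, 0, 0.092], [0.0638, -0.0805, 0, 0, 0.092], [0.0638, -0.0805, 0, 0, 0.092], [0.0638, -0.0805, 0, 0, 0.092], [0.0638, -0.0805, 0, 0, 0.092]]}'; python3 jog.py '{"increments":[[0, 0, 0, -0.0382, 0.092], [0, 0, 0, -0.0382, 0.092], [0, 0, 0, -0.0382, 0.092], [0, 0, 0, -0.0382, 0.092], [0, 0, 0, -0.0382, 0.092], [0, 0, 0, -0.0382, 0.092], [0, 0, 0, -0.0382, 0.092], [0, 0, 0, -0.0382, 0.092], [0, 0, 0, -0.0382, 0.092], [0, 0, 0, -0.0382, 0.092]]}';python3 jog.py '{"increments":[[0, 0, 0, -0.0382, 0.092], [0, 0, 0, -0.0382, 0.092], [0, 0, 0, -0.0143, 0.092], [0, 0, 0, 0, 0.092]]}'
python3 - <<'E'
from h import *
rep(); print(env.state()["q"].round(2))
i,K=cam("wrist"); cv2.imwrite("pics/w1.png",cv2.resize(i,None,fx=1.5,fy=1.5))
np.save("w1.npy",np.r_[K[:3],K[3].ravel()])
E
```

```text
time_s: 1.87
eef_pos: [0.4894, 0.1482, 0.2377]
ee_rot: [3.116, 0.397, 0.0]
ft_force: [1.1, -1.1, 0.8]
finger_gap: 0.0916
gripper_force: 0.0
time_s: 2.7
eef_pos: [0.4889, 0.1462, 0.2376]
ee_rot: [2.342, 2.094, -0.0]
ft_force: [-0.1, 0.1, -0.3]
finger_gap: 0.0921
gripper_force: 0.0
time_s: 3.03
eef_pos: [0.4889, 0.1461, 0.2375]
ee_rot: [-2.025, -2.402, 0.0]
ft_force: [0.6, -0.5, -0.1]
finger_gap: 0.0918
gripper_force: 0.0
3.03 tcp [0.4889 0.1461 0.2375] X [-0.169  0.986  0.   ] Y [ 0.986  0.169 -0.   ] Z [-0. -0. -1.] gap 0.0918 F [ 0.6 -0.5 -0.1] g 0.0
[ 0.27  0.38 -0.88  1.8   0.32  1.12 -0.54]
```

View pics/w1.png

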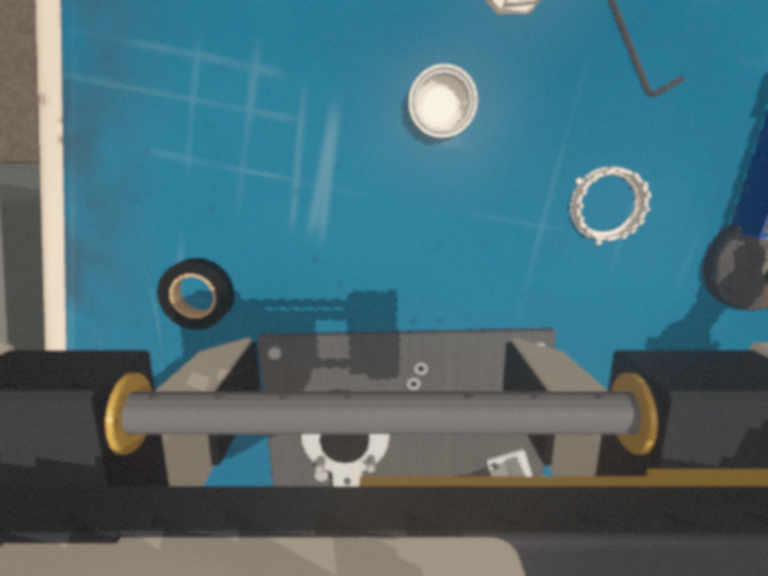

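The wrist picture (1.5x) shows the cap's rim centred at (443,101). The plate's left edge runs from (258,333) to (554,329), and the nest pad is near (345,440), partly hidden by the gripper.

```bash
python3 - <<'E'
from h import *
a=np.load("w1.npy");K=(a[0],a[1],a[2],a[3:].reshape(4,4))
r=lambda u,v,z:ray(K,u/1.5,v/1.5,z).round(4)
print("cap",r(443,101,.021),"diam",r(408,101,.021)-r(478,101,.021),r(443,63,.021)-r(443,139,.021))
A,B=r(258,333,.012),r(554,329,.012)
print("edge",A,B,B-A,"nest",r(345,442,.044))
d=(B-A)/np.linalg.norm(B-A);n=np.array([-d[1],d[0],0])
piv=A+.075*d-.185*n; print("d",d,"pivot",piv,"nest",piv+.1*n)
c=r(443,101,.021); R0=np.array([[-.169,.986,0],[.986,.169,0],[0,0,-1]])
print("to cap (tool)",R0@(c-[.4889,.1461,.2375]))
E
```

```text
cap [0.5144 0.2689 0.021 ] diam [-0.0508 -0.0087  0.    ] [-0.0107  0.051   0.    ]
edge [0.3957 0.0602 0.012 ] [0.6474 0.1069 0.012 ] [0.2517 0.0467 0.    ] nest [ 0.4851 -0.0124  0.044 ]
d [0.98321978 0.18242496 0.        ] pivot [ 0.5031901  -0.10801379  0.012     ] nest [ 0.48494761 -0.00969181  0.012     ]
to cap (tool) [0.1167713 0.0458962 0.2165   ]
```

To row units: 0.039 m is 0.0975, 0.035 m is 0.0875.

```bash
python3 jog.py '{"increments":[[0.0975, 0.0375, 0, 0, 0.092], [0.0975, 0.0388, 0, 0, 0.092], [0.0975, 0.0388, 0, 0, 0.092], [0, 0, 0.0875, 0, 0.092], [0, 0, 0.0875, 0, 0.092], [0, 0, 0.0875, 0, 0.092], [0, 0, 0.0875, 0, 0.092], [0, 0, 0.0875, 0, 0.092], [0, 0, 0.075, 0, 0.092], [0, 0, 0.0238, 0, 0.092]]}'; python3 jog.py '{"increments":[[0, 0, 0, 0, 0.092], [0, 0, 0, 0, 0.03], [0, 0, 0, 0, 0.03], [0, 0, 0, 0, 0.03], [0, 0, 0, 0, 0.03], [0, 0, 0, 0, 0.03], [0, 0, 0, 0, 0.03], [0, 0, 0, 0, 0.03]]}' 8;  python3 - <<'E'
from h import *
rep()
E
```

```text
time_s: 3.92
eef_pos: [0.5125, 0.2668, 0.0189]
ee_rot: [-2.029, -2.397, 0.01]
ft_force: [-0.8, -1.3, -0.1]
finger_gap: 0.0918
gripper_force: 0.0
time_s: 4.58
eef_pos: [0.5148, 0.2687, 0.0236]
ee_rot: [2.027, 2.399, 0.001]
ft_force: [-0.1, -0.1, 0.0]
finger_gap: 0.0496
gripper_force: 0.1
4.58 tcp [0.5148 0.2687 0.0236] X [-0.167  0.986 -0.   ] Y [0.986 0.167 0.001] Z [ 0.001  0.    -1.   ] gap 0.0496 F [-0.1 -0.1  0. ] g 0.1
```

To row units: -0.03 m is -0.075, -0.0085 m is -0.0213.

```bash
python3 jog.py '{"increments":[[0, 0, -0.0213, 0, 0.03], [0, 0, 0, 0, 0.03], [-0.075, 0, 0, 0, 0.03], [-0.075, 0, 0, 0, 0.03], [-0.075, 0, 0, 0, 0.03], [-0.075, 0, 0, 0, 0.03], [-0.05, 0, 0, 0, 0.03], [-0.025, 0, 0, 0, 0.03], [0, 0, 0, 0, 0.03]]}'; python3 - <<'E'
from h import *
rep()
i,K=cam("wrist"); j,K2=cam("side")
s=env.state()["eef_pos"];p=proj(K2,s).astype(int);print(p)
cv2.imwrite("pics/g1.png",np.hstack([cv2.resize(i[150:384],(512,234)),cv2.resize(j[p[1]-40:p[1]+38,p[0]-48:p[0]+48],(288,234),interpolation=cv2.INTER_CUBIC)]))
E
```

```text
time_s: 5.33
eef_pos: [0.5403, 0.1181, 0.0317]
ee_rot: [2.031, 2.395, -0.002]
ft_force: [0.1, -0.8, 0.0]
finger_gap: 0.0477
gripper_force: 8.0
5.33 tcp [0.5403 0.1181 0.0317] X [-0.163  0.987 -0.001] Y [ 0.987  0.163 -0.   ] Z [ 0.    -0.001 -1.   ] gap 0.0477 F [ 0.1 -0.8  0. ] g 8.0
[248 229]
```

View pics/g1.png

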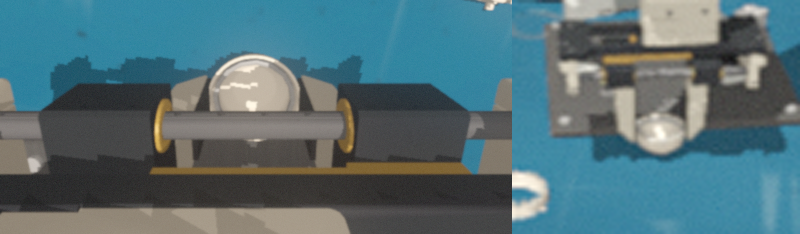

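The cap appears tilted in the grip (wrist crop around (255,98)). I'm zooming in to check.

```bash
python3 - <<'E'
from h import *
i,K=cam("wrist"); j,K2=cam("side")
p=proj(K2,env.state()["eef_pos"]).astype(int)
cv2.imwrite("pics/g2.png",np.hstack([cv2.resize(i[175:255,200:310],(495,360),interpolation=cv2.INTER_CUBIC),cv2.resize(j[p[1]-30:p[1]+30,p[0]-25:p[0]+25],(300,360),interpolation=cv2.INTER_CUBIC)]))
E
```

```text
(no output)
```

View pics/g2.png

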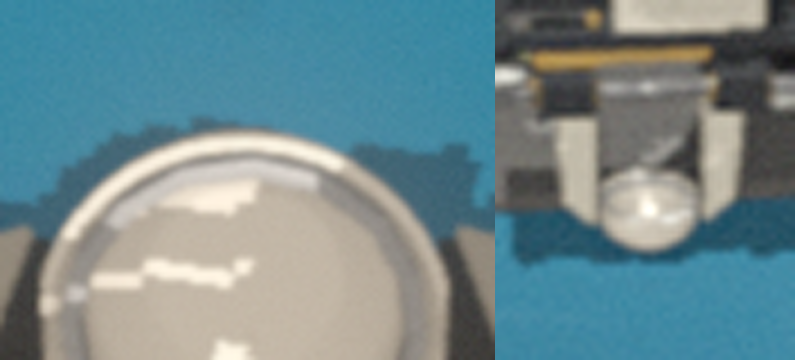

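The cap is still mouth-up, with its bowl visible, and the grip looks good. Next I'll push its base against the plate's edge and over it, so it pivots between the pads.

To row units: -0.008 m is -0.02, -0.005 m is -0.0125.

```bash
python3 jog.py '{"increments":[[-0.02, 0, 0, 0, 0.03], [-0.0125, 0, -0.0013, 0, 0.03], [-0.01, 0, -0.005, 0, 0.03], [-0.0075, 0, -0.0038, 0, 0.03], [0, 0, 0, 0, 0.03]]}'; python3 jog.py '{"increments":[[-0.0125, 0, -0.005, 0, 0.03], [-0.0125, 0, -0.0038, 0, 0.03], [-0.015, 0, -0.0013, 0, 0.03], [-0.015, 0, -0.0013, 0, 0.03], [0, 0, 0, 0, 0.03]]}'; python3 - <<'E'
from h import *
rep()
i,K=cam("wrist"); j,K2=cam("side")
p=proj(K2,env.state()["eef_pos"]).astype(int)
cv2.imwrite("pics/g3.png",np.hstack([cv2.resize(i[180:290,190:320],(425,360),interpolation=cv2.INTER_CUBIC),cv2.resize(j[p[1]-30:p[1]+30,p[0]-30:p[0]+30],(360,360),interpolation=cv2.INTER_CUBIC)]))
E
```

```text
time_s: 5.95
eef_pos: [0.5434, 0.1002, 0.036]
ee_rot: [2.028, 2.398, -0.0]
ft_force: [0.1, -1.0, -0.8]
finger_gap: 0.0477
gripper_force: 8.0
time_s: 6.37
eef_pos: [0.547, 0.0773, 0.0401]
ee_rot: [2.029, 2.397, -0.001]
ft_force: [-0.0, -0.3, -0.7]
finger_gap: 0.0474
gripper_force: 8.0
6.37 tcp [0.547  0.0773 0.0401] X [-0.165  0.986 -0.001] Y [ 0.986  0.165 -0.   ] Z [-0.    -0.001 -1.   ] gap 0.0474 F [-0.  -0.3 -0.7] g 8.0
```

View pics/g3.png

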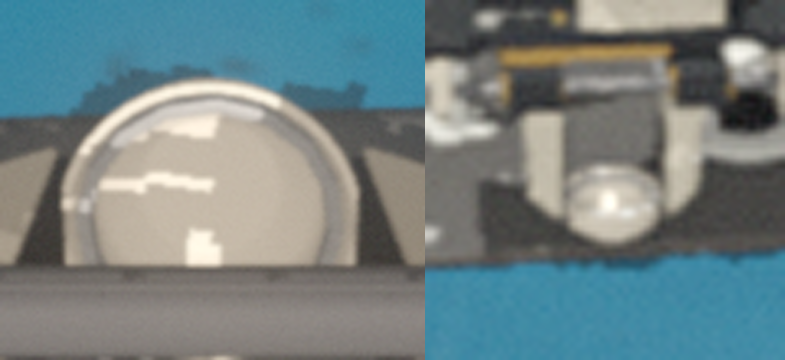

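The cap is still mouth-up and rode over the edge without turning, so the overlap was too small. I'll back off and retry lower, following an arc about the edge.

To row units: 0.017 m is 0.0425, 0.0125 m is 0.0313.

```bash
python3 jog.py '{"increments":[[0.0425, 0, 0, 0, 0.03], [0.0425, 0, 0, 0, 0.03], [0, 0, 0.0313, 0, 0.03], [0, 0, 0, 0, 0.03]]}' 6; for r in 1 ; do python3 jog.py '{"increments":[[-0.01, 0, 0, 0, 0.03], [0, 0, 0, 0, 0.03]]}';python3 jog.py '{"increments":[[-0.0075, 0, 0, 0, 0.03], [0, 0, 0, 0, 0.03]]}';python3 jog.py '{"increments":[[-0.0075, 0, -0.005, 0, 0.03], [0, 0, 0, 0, 0.03]]}'; python3 - <<'E'
from h import *
rep()
i,K=cam("wrist");cv2.imwrite("pics/x.png",i)
E
done
```

```text
time_s: 6.8
eef_pos: [0.5399, 0.1139, 0.0263]
ee_rot: [-2.024, -2.401, 0.002]
ft_force: [-0.9, -0.0, -0.3]
finger_gap: 0.0478
gripper_force: 6.0
time_s: 6.97
eef_pos: [0.5417, 0.1073, 0.0274]
ee_rot: [2.028, 2.399, -0.002]
ft_force: [-0.4, -0.1, 0.2]
finger_gap: 0.048
gripper_force: 6.0
time_s: 7.13
eef_pos: [0.5422, 0.1059, 0.0281]
ee_rot: [-2.028, -2.399, -0.001]
ft_force: [-2.8, 2.3, 0.3]
finger_gap: 0.0474
gripper_force: 6.0
time_s: 7.3
eef_pos: [0.5428, 0.1032, 0.0303]
ee_rot: [-2.027, -2.4, -0.001]
ft_force: [-3.2, 4.1, 3.7]
finger_gap: 0.0476
gripper_force: 6.0
7.3 tcp [0.5428 0.1032 0.0303] X [-0.167  0.986  0.001] Y [0.986 0.167 0.001] Z [ 0.     0.001 -1.   ] gap 0.0476 F [-3.2  4.1  3.7] g 6.0
```

To row units: -0.003 m is -0.0075, -0.002 m is -0.005.

```bash
python3 jog.py '{"increments":[[-0.0075, 0, -0.005, 0, 0.03], [0, 0, 0, 0, 0.03]]}'; python3 jog.py '{"increments":[[-0.0075, 0, -0.005, 0, 0.03], [0, 0, 0, 0, 0.03]]}';python3 jog.py '{"increments":[[-0.0075, 0, -0.005, 0, 0.03], [0, 0, 0, 0, 0.03]]}'; python3 - <<'E'
from h import *
rep()
i,K=cam("wrist"); j,K2=cam("side")
p=proj(K2,env.state()["eef_pos"]).astype(int)
cv2.imwrite("pics/g4.png",np.hstack([cv2.resize(i[180:290,190:320],(425,360),interpolation=cv2.INTER_CUBIC),cv2.resize(j[p[1]-30:p[1]+30,p[0]-30:p[0]+30],(360,360),interpolation=cv2.INTER_CUBIC)]))
E
```

```text
time_s: 7.52
eef_pos: [0.5433, 0.1001, 0.0322]
ee_rot: [2.027, 2.4, 0.001]
ft_force: [-3.3, 3.5, 3.9]
finger_gap: 0.0477
gripper_force: 6.0
time_s: 7.68
eef_pos: [0.544, 0.0967, 0.0341]
ee_rot: [2.027, 2.399, -0.0]
ft_force: [-2.6, 2.8, 4.8]
finger_gap: 0.0476
gripper_force: 6.0
time_s: 7.85
eef_pos: [0.5446, 0.0931, 0.0359]
ee_rot: [2.028, 2.398, -0.001]
ft_force: [-0.6, 1.0, 3.1]
finger_gap: 0.0479
gripper_force: 6.0
7.85 tcp [0.5446 0.0931 0.0359] X [-0.166  0.986 -0.001] Y [0.986 0.166 0.   ] Z [ 0.    -0.001 -1.   ] gap 0.0479 F [-0.6  1.   3.1] g 6.0
```

View pics/g4.png

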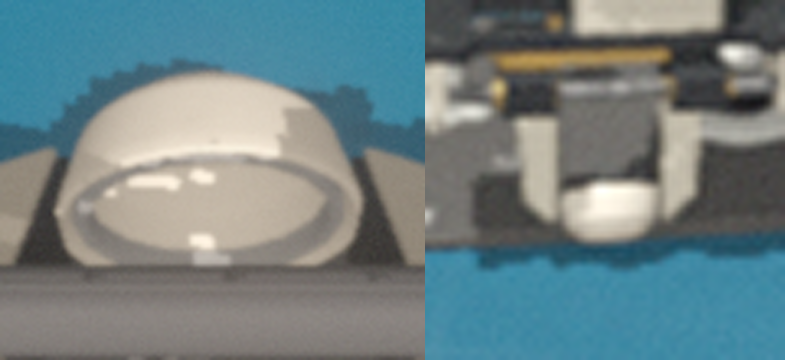

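The cap has tilted by about 50° with its base trailing. I'll carry on rolling it up onto the plate.

To row units: -0.004 m is -0.01, -0.0015 m is -0.0038.

```bash
python3 jog.py '{"increments":[[-0.01, 0, -0.0038, 0, 0.03], [0, 0, 0, 0, 0.03]]}'; python3 jog.py '{"increments":[[-0.01, 0, -0.0025, 0, 0.03], [0, 0, 0, 0, 0.03]]}';python3 jog.py '{"increments":[[-0.0125, 0, -0.0013, 0, 0.03], [0, 0, 0, 0, 0.03]]}';python3 jog.py '{"increments":[[-0.0125, 0, 0, 0, 0.03], [0, 0, 0, 0, 0.03]]}';python3 jog.py '{"increments":[[-0.015, 0, 0, 0, 0.03], [0, 0, 0, 0, 0.03]]}'; python3 - <<'E'
from h import *
rep()
i,K=cam("wrist");cv2.imwrite("pics/x.png",i)
E
```

```text
time_s: 8.12
eef_pos: [0.5452, 0.0891, 0.0373]
ee_rot: [2.028, 2.398, -0.001]
ft_force: [-0.3, 0.6, 1.9]
finger_gap: 0.0475
gripper_force: 6.0
time_s: 8.28
eef_pos: [0.5457, 0.0851, 0.0382]
ee_rot: [2.028, 2.398, -0.001]
ft_force: [-0.1, 0.8, 1.5]
finger_gap: 0.0476
gripper_force: 6.0
time_s: 8.45
eef_pos: [0.5464, 0.0798, 0.0385]
ee_rot: [2.028, 2.398, -0.002]
ft_force: [0.6, 1.8, 1.0]
finger_gap: 0.0472
gripper_force: 6.0
time_s: 8.62
eef_pos: [0.5472, 0.0751, 0.0385]
ee_rot: [2.028, 2.399, -0.002]
ft_force: [0.0, -0.1, 0.1]
finger_gap: 0.0479
gripper_force: 6.0
time_s: 8.78
eef_pos: [0.5483, 0.0691, 0.0385]
ee_rot: [2.028, 2.399, -0.002]
ft_force: [-0.1, 0.1, -0.0]
finger_gap: 0.0478
gripper_force: 6.0
8.78 tcp [0.5483 0.0691 0.0385] X [-0.166  0.986 -0.001] Y [ 0.986  0.166 -0.   ] Z [-0.    -0.001 -1.   ] gap 0.0478 F [-0.1  0.1 -0. ] g 6.0
```

To row units: 0.0015 m is 0.0038.

```bash
python3 jog.py '{"increments":[[0, 0, 0.0038, 0, 0.03], [0, 0, 0, 0, 0.03]]}'; python3 jog.py '{"increments":[[-0.005, 0, 0.0038, 0, 0.03], [0, 0, 0, 0, 0.03]]}';python3 jog.py '{"increments":[[-0.005, 0, 0.0038, 0, 0.03], [0, 0, 0, 0, 0.03]]}'; python3 - <<'E'
from h import *
rep()
i,K=cam("wrist"); j,K2=cam("side")
p=proj(K2,env.state()["eef_pos"]).astype(int)
cv2.imwrite("pics/g5.png",np.hstack([cv2.resize(i[180:290,190:320],(425,360),interpolation=cv2.INTER_CUBIC),cv2.resize(j[p[1]-30:p[1]+30,p[0]-30:p[0]+30],(360,360),interpolation=cv2.INTER_CUBIC)]))
E
```

```text
time_s: 9.0
eef_pos: [0.5482, 0.0709, 0.0374]
ee_rot: [-2.027, -2.4, -0.001]
ft_force: [-2.0, 0.2, 4.3]
finger_gap: 0.0476
gripper_force: 6.0
time_s: 9.17
eef_pos: [0.549, 0.0691, 0.0362]
ee_rot: [2.026, 2.4, 0.002]
ft_force: [-0.4, -0.3, 6.3]
finger_gap: 0.0473
gripper_force: 6.0
time_s: 9.33
eef_pos: [0.5497, 0.0671, 0.0348]
ee_rot: [2.026, 2.399, 0.002]
ft_force: [-0.5, 0.4, 6.0]
finger_gap: 0.0473
gripper_force: 6.0
9.33 tcp [0.5497 0.0671 0.0348] X [-0.167  0.986  0.   ] Y [0.986 0.167 0.002] Z [ 0.002  0.    -1.   ] gap 0.0473 F [-0.5  0.4  6. ] g 6.0
```

View pics/g5.png

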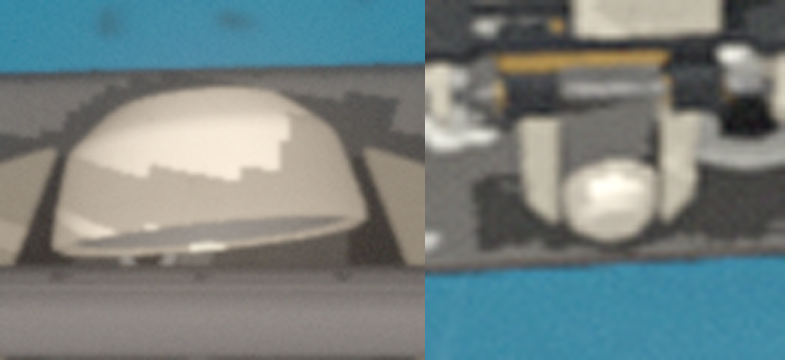

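The cap is at about 70°, mouth facing ahead with its lower side on the plate. I'll drag it forward so that friction rolls it past vertical.

To row units: -0.004 m is -0.01, 0.0005 m is 0.0013.

```bash
for k in 1; do python3 jog.py '{"increments":[[-0.01, 0, 0.0013, 0, 0.03], [0, 0, 0, 0, 0.03]]}' 8; python3 jog.py '{"increments":[[-0.01, 0, 0, 0, 0.03], [0, 0, 0, 0, 0.03]]}';python3 jog.py '{"increments":[[-0.01, 0, 0, 0, 0.03], [0, 0, 0, 0, 0.03]]}';python3 jog.py '{"increments":[[-0.01, 0, 0, 0, 0.03], [0, 0, 0, 0, 0.03]]}'; done | grep -E "pos|ft"; python3 - <<'E'
from h import *
i,K=cam("wrist");cv2.imwrite("pics/y.png",i)
def m(f):
    i=cv2.imread(f);h=cv2.cvtColor(i,cv2.COLOR_BGR2HSV)[180:268,200:310]
    b=((h[...,2]>120)&(h[...,1]<70)).astype(int)
    return "\n".join("".join("#" if c else "." for c in r[::2]) for r in b[::4])
print(m("pics/y.png"))
E
```

```text
eef_pos: [0.5505, 0.0628, 0.0343]
ft_force: [0.3, -0.1, 5.6]
eef_pos: [0.5508, 0.0584, 0.0339]
ft_force: [1.8, 0.9, 4.1]
eef_pos: [0.5514, 0.0545, 0.034]
ft_force: [0.5, 1.0, 5.4]
eef_pos: [0.5522, 0.0501, 0.0339]
ft_force: [1.6, 0.8, 5.0]
..............................#........#........#...#..
.........................#....#....#.####........#..#..
......................#......###...###.#..###....##.#..
............##.#.....##..##..###.#.########......#.....
......#...#....#......#.########.##########....######..
##..#.....#.#..#...######.########.###############.##.#
...#......#.##.##.....#######################.####.####
#......##........#######################.......###.....
#.#...#......##############################............
##.##......###################################.........
.#.......######################################........
.......#########################################.......
####..###########################################..####
###.##############################################..###
##..##############################################...##
#...###############################################..##
#...###############################################...#
....################################################...
....################################################...
....###############################################....
....#############################################......
................#...#.#######....##.#.#.###............
```

Friction is too low to roll the cap any further. I'll go back off the plate and drive the lower rim against the plate's edge instead, which carries the cap well past 115°.

The manual's scale: shifts go in shares of 0.4 m and turns go in shares of 180 degrees. Converting my numbers, 0.02 m is 0.05, 0.0165 m is 0.0413.

```bash
python3 jog.py '{"increments":[[0, 0, -0.025, 0, 0.03], [0.05, 0, 0, 0, 0.03], [0.05, 0, 0, 0, 0.03], [0.0413, 0, 0, 0, 0.03], [0, 0, 0, 0, 0.03], [0, 0, 0.0225, 0, 0.03], [0, 0, 0.0213, 0, 0.03], [0, 0, 0, 0, 0.03]]}' 10; python3 jog.py '{"increments":[[-0.01, 0, 0, 0, 0.03], [-0.01, 0, 0, 0, 0.03], [0, 0, 0, 0, 0.03]]}';python3 jog.py '{"increments":[[-0.01, 0, 0, 0, 0.03], [0, 0, 0, 0, 0.03]]}';python3 jog.py '{"increments":[[-0.01, 0, 0, 0, 0.03], [0, 0, 0, 0, 0.03]]}'; python3 jog.py '{"increments":[[-0.01, 0, 0, 0, 0.03], [0, 0, 0, 0, 0.03]]}';  python3 jog.py '{"increments":[[-0.01, 0, 0, 0, 0.03], [0, 0, 0, 0, 0.03]]}'
```

```text
time_s: 10.82
eef_pos: [0.5409, 0.1044, 0.024]
ee_rot: [-2.028, -2.398, 0.006]
ft_force: [0.2, -0.8, 0.1]
finger_gap: 0.047
gripper_force: 10.0
time_s: 11.07
eef_pos: [0.5437, 0.0968, 0.0261]
ee_rot: [2.029, 2.398, -0.002]
ft_force: [1.1, -0.2, 0.1]
finger_gap: 0.0469
gripper_force: 10.0
time_s: 11.23
eef_pos: [0.5444, 0.0935, 0.0263]
ee_rot: [2.028, 2.398, -0.0]
ft_force: [0.2, 0.2, -1.1]
finger_gap: 0.0469
gripper_force: 10.0
time_s: 11.4
eef_pos: [0.5449, 0.0898, 0.0263]
ee_rot: [2.028, 2.399, -0.001]
ft_force: [0.0, 0.4, -0.8]
finger_gap: 0.0469
gripper_force: 10.0
time_s: 11.57
eef_pos: [0.5456, 0.0861, 0.0262]
ee_rot: [2.028, 2.399, -0.0]
ft_force: [-0.9, 0.1, 0.1]
finger_gap: 0.047
gripper_force: 10.0
time_s: 11.73
eef_pos: [0.5464, 0.0825, 0.0263]
ee_rot: [2.028, 2.399, 0.001]
ft_force: [0.2, 1.6, 1.3]
finger_gap: 0.0468
gripper_force: 10.0
```

To row units: -0.004 m is -0.01.

```bash
for k in 1; do python3 jog.py '{"increments":[[-0.01, 0, 0, 0, 0.03], [0, 0, 0, 0, 0.03]]}';python3 jog.py '{"increments":[[-0.01, 0, 0, 0, 0.03], [0, 0, 0, 0, 0.03]]}';python3 jog.py '{"increments":[[-0.01, 0, 0, 0, 0.03], [0, 0, 0, 0, 0.03]]}'; python3 jog.py '{"increments":[[-0.01, 0, 0, 0, 0.03], [0, 0, 0, 0, 0.03]]}';  python3 jog.py '{"increments":[[-0.01, 0, 0, 0, 0.03], [0, 0, 0, 0, 0.03]]}'; python3 jog.py '{"increments":[[-0.01, 0, 0, 0, 0.03], [0, 0, 0, 0, 0.03]]}'; done | grep -E "pos|ft"; python3 - <<'E'
from h import *
i,K=cam("wrist");cv2.imwrite("pics/y.png",i)
h=cv2.cvtColor(i,cv2.COLOR_BGR2HSV)[180:268,200:310]
b=((h[...,2]>120)&(h[...,1]<70)).astype(int)
print("\n".join("".join("#" if c else "." for c in r[::2]) for r in b[::4]))
E
```

```text
eef_pos: [0.547, 0.0784, 0.0262]
ft_force: [0.2, 1.4, 0.1]
eef_pos: [0.5475, 0.0741, 0.0261]
ft_force: [0.7, 0.9, 2.2]
eef_pos: [0.5482, 0.0699, 0.0261]
ft_force: [-0.6, -0.3, 1.3]
eef_pos: [0.5489, 0.0659, 0.0261]
ft_force: [-0.2, -1.4, 2.6]
eef_pos: [0.5496, 0.0621, 0.0261]
ft_force: [-0.1, -0.1, 1.9]
eef_pos: [0.5502, 0.0583, 0.0261]
ft_force: [0.5, -0.9, 1.6]
.......................................................
.......................................................
.......................................................
.......................................................
............................##############.#..#........
......##..####.....################################.#..
......######...####################################.#.#
#..####.....#######################################....
..##......###################################..........
#..#....#######################################........
##....##########################################.......
.....############################################......
##################################################.####
###.###################################################
##.################################################.###
##.#################################################.##
#..################################################...#
...################################################....
...################################################....
....###############################################....
....###############################################....
................###.#######....#######..#.#............
```

To row units: -0.035 m is -0.0875, -0.03 m is -0.075.

```bash
python3 jog.py '{"increments":[[0, 0, 0, 0, 0.07], [0, 0, 0, 0, 0.07], [0, 0, 0, 0, 0.07], [0, 0, 0, 0, 0.07], [0, 0, 0, 0, 0.092], [0, 0, -0.075, 0, 0.092], [0.05, 0, -0.0875, 0, 0.092], [0.075, 0, -0.0875, 0, 0.092], [0.075, 0, -0.075, 0, 0.092], [0, 0, 0, 0, 0.092]]}'; python3 jog.py '{"increments":[[0, 0, -0.075, 0, 0.092], [0, 0, 0, 0, 0.092], [0, 0, 0, 0, 0.092]]}'; python3 - <<'E'
from h import *
rep()
i,K=cam("wrist"); j,K2=cam("side"); np.save("w2.npy",np.r_[K[:3],K[3].ravel()])
p=proj(K2,[.55,.06,.02]).astype(int)
cv2.imwrite("pics/g6.png",np.hstack([i,cv2.resize(j[p[1]-38:p[1]+39,p[0]-28:p[0]+29],(284,384),interpolation=cv2.INTER_CUBIC)]))
E
```

```text
time_s: 13.62
eef_pos: [0.5382, 0.1434, 0.1589]
ee_rot: [2.017, 2.406, 0.017]
ft_force: [0.2, 1.4, 0.2]
finger_gap: 0.0915
gripper_force: 0.0
time_s: 13.87
eef_pos: [0.538, 0.1352, 0.1835]
ee_rot: [2.026, 2.399, 0.003]
ft_force: [0.2, -0.6, -1.1]
finger_gap: 0.0914
gripper_force: 0.0
13.87 tcp [0.538  0.1352 0.1835] X [-0.167  0.986 -0.   ] Y [0.986 0.167 0.003] Z [ 0.003  0.    -1.   ] gap 0.0914 F [ 0.2 -0.6 -1.1] g 0.0
```

View pics/g6.png

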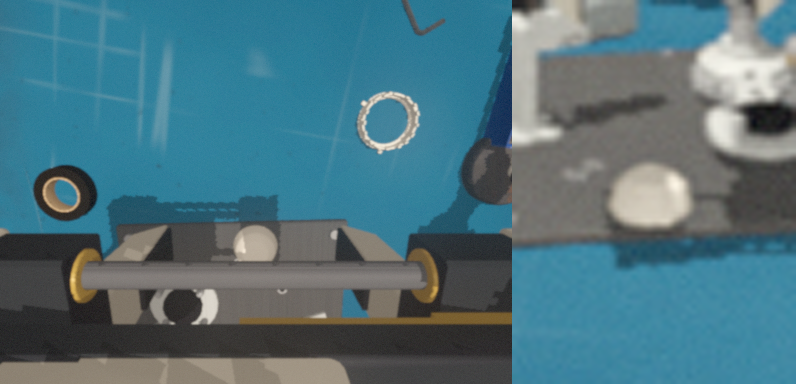

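The cap now lies mouth-down on the plate: the wrist picture shows its dome at (255,245), and the side crop at (650,195) shows the dome up. Next I'll measure the cap and nest numerically from a clear wrist viewpoint.

To row units: -0.0255 m is -0.0638, -0.0045 m is -0.0113.

```bash
python3 jog.py '{"increments":[[-0.0125, -0.0638, -0.045, 0, 0.092], [-0.0125, -0.0638, -0.045, 0, 0.092], [-0.0113, -0.0638, -0.045, 0, 0.092], [0, 0, 0, 0, 0.092], [0, 0, 0, 0, 0.092], [0, 0, 0, 0, 0.092]]}'; cat > meas.py <<'E'
from h import *
i,K=cam("wrist"); rep()
g=cv2.cvtColor(i,cv2.COLOR_BGR2GRAY); hs=cv2.cvtColor(i,cv2.COLOR_BGR2HSV)
for n,P,mask,r in(("nest",[.485,-.010,.044],g<75,26),("cap",[.552,.060,.010],(hs[...,2]>125)&(hs[...,1]<75),34)):
    u,v=proj(K,P); print(n,"exp",round(u),round(v))
    m=cv2.morphologyEx(mask.astype(np.uint8),cv2.MORPH_OPEN,np.ones((3,3)))
    N,L,S,C=cv2.connectedComponentsWithStats(m)
    for k in range(1,N):
        if S[k,4]>150 and np.hypot(*(C[k]-[u,v]))<r: print("  box",S[k],"c",C[k].round(1),"world",ray(K,*C[k],P[2]).round(4))
    u,v=int(u),int(v); print("\n".join("".join(f"{x//26:x}" for x in row) for row in g[v-36:v+36:3,u-44:u+44:2]))
E
python3 meas.py
```

```text
time_s: 14.47
eef_pos: [0.4646, 0.107, 0.2356]
ee_rot: [-2.029, -2.399, 0.001]
ft_force: [-0.4, -0.4, -0.0]
finger_gap: 0.0921
gripper_force: 0.0
14.52 tcp [0.4646 0.1072 0.2354] X [-0.166  0.986  0.   ] Y [ 0.986  0.166 -0.001] Z [-0.001  0.    -1.   ] gap 0.0917 F [-0.3  0.5 -0.7] g 0.0
nest exp 254 269
23444444444432222223322333333444444444444446
23444444444332222223332223333444444444444444
22333333333322223334444444333444444444444444
22222222222232345555555555555444444444444444
33333333322245555555555565555555444444444444
44434444323556555555555555555557754444444444
44343343247755555555555555555444786444444444
44334432477555576643222224555444688644444444
44444333787677774222222222235545688854444444
33333324777666532222222222223666777764443333
33333333332333333333333333333333333333333333
33343444333344444344443444444444344444444444
44444444444444444444444444444444444444444444
44444444444444444444444444444444444444444444
44444444545454555554455555545454555555555554
44445444444445554545555455444454545445555544
44444444444444444444444444444444454444444444
4444444444444444444444444444
[... 760 characters left out ...]
7777777777754444444444444
44444444444444456677888888888876444444444444
44444444444444566778888899999987644444444444
44444444444444566788889999999998744444444444
44444444444444667888899999999999854444444444
44444444444444567888999999999999854444444444
44444444444444567889999999999998854444444444
44444444444444567889999999999998744444444444
44444444444444457788999999999988544445554444
44444444444445545778899999998875443234555555
44444444444446546567778888887644442223455555
44444444444444555444566776654444432222245555
44444444444444444444444444444444432222224555
44444444444444444444444444444444432222222445
55444444444444444444444444444444432222222234
57754444444444444444444444444444432222222223
```

To row units: 0.025 m is 0.0625, 0.02 m is 0.05.

```bash
python3 jog.py '{"increments":[[0.05, 0, 0, 0, 0.092], [0.0625, 0, 0, 0, 0.092], [0, 0, 0, 0, 0.092], [0, 0, 0, 0, 0.092], [0, 0, 0, 0, 0.092]]}' >/dev/null; sed -i 's/\[v-36:v+36:3,u-44:u+44:2\]/[v-36:v+36:2,u-48:u+48]/; s/g<75,26/g<80,26/; s/x\/\/26:x/x\/\/17:x/' meas.py; python3 meas.py | head -42; python3 - <<'E'
from h import *
i,K=cam("wrist")
for P in([.554,.0575,.012],):print(proj(K,P))
E
```

```text
14.98 tcp [0.4571 0.1514 0.2355] X [-0.167  0.986 -0.   ] Y [ 0.986  0.167 -0.001] Z [-0.001 -0.    -1.   ] gap 0.0916 F [-0.2  0.   0. ] g 0.0
nest exp 254 302
  box [238 290  31  26 676] c [253.3 301.7] world [ 0.4836 -0.0105  0.044 ]
555655555555555554555555555655555555555565656555565566655555555555666666666666666666666666666666
666666666666666666666666666666666666666666666666666666666666666666666666666666666676666666767777
666666666666666666666666666666666666666666666666666666666666666666666666666666666666666666666666
666666666666666666666666666666666666666676667676666666776666766666667766776767777777777777777777
777777777777777777777777777767777777777777777777777777777777777777777777777777777777777777777777
777777777777777777777777777777777777777777777777777777777777777777777777777777777877777777777777
777777777777777777777777777777777777777777777777777777777777777777777777777777777777777777777777
777777777777777777777777777777777777777777777777777777777777777777777777777777777777777777777777
777777777777777777777777777777777777777777777777777777777777777777777777777777777777777
[... 2147 characters left out ...]
333233333333333333333333333333333333333333333333333333333333333333333333333333333333333333333
333223333332333333333333333333333333333333333333333333333333333333333333333333333333333333333333
332333332332333333333333333333333333333333333333333333333333333333333333333333333333333333333333
333323333333323333332323333333333333333333333333333333333333333333333333333333333333333333323333
333332333333333233333333333333333333333333333333333333333333333333333333333333333333333333333333
cap exp 313 248
  box [ 295  231   40   31 1037] c [314.7 247.5] world [0.5541 0.0617 0.01  ]
455666666666666666666666666666666666666666666666666666666666666666666666666666666666666666666666
[314.24192512 250.5170022 ]
```

To row units: -0.03 m is -0.075, -0.027 m is -0.0675.

```bash
python3 jog.py '{"increments":[[-0.075, 0, 0, 0, 0.092], [-0.075, 0, 0, 0, 0.092], [-0.0675, 0, 0, 0, 0.092], [0, 0, 0, 0, 0.092], [0, 0, 0, 0, 0.092], [0, 0, 0, 0, 0.092]]}' >/dev/null; cat > fit.py <<'E'
from h import *
from scipy.optimize import minimize
i,K=cam("wrist"); rep()
g=cv2.GaussianBlur(cv2.cvtColor(i,cv2.COLOR_BGR2GRAY),(3,3),0).astype(float)
t=np.linspace(0,2*np.pi,180,endpoint=False)
def ringmean(c,r,z):
    P=np.c_[c[0]+r*np.cos(t),c[1]+r*np.sin(t),np.full_like(t,z)]
    uv=np.array([proj(K,p) for p in P],np.float32)
    return cv2.remap(g.astype(np.float32),uv[:,0],uv[:,1],cv2.INTER_LINEAR).ravel()
def fit(c0,r,z,sgn):
    f=lambda c: -sgn*np.mean(np.clip(ringmean(c,r+.002,z)-ringmean(c,r-.002,z),-90,90))
    g0=[(f([c0[0]+a,c0[1]+b]),c0[0]+a,c0[1]+b) for a in np.arange(-.008,.0081,.002) for b in np.arange(-.008,.0081,.002)]
    b=min(g0); m=minimize(f,b[1:],method="Nelder-Mead",options=dict(initial_simplex=[[b[1],b[2]],[b[1]+.001,b[2]],[b[1],b[2]+.001]]))
    return m.x.round(4),round(m.fun,1)
print("nest",proj(K,[.484,-.01,.044]).round(),fit([.484,-.010],.0215,.044,1))
print("cap",proj(K,[.554,.0585,.012]).round(),fit([.554,.0585],.025,.013,-1))
u,v=proj(K,[.484,-.01,.044]).astype(int)
print("\n".join("".join(f"{int(x)//17:x}" for x in row) for row in g[v-24:v+24:2,u-34:u+34]))
E
python3 fit.py
```

```text
15.58 tcp [0.4712 0.0667 0.2363] X [-0.167  0.986  0.   ] Y [0.986 0.167 0.   ] Z [ 0.  0. -1.] gap 0.0915 F [ 0.1 -0.1  0.3] g 0.0
nest [254. 238.] (array([ 0.4838, -0.0105]), np.float64(-81.1))
cap [318. 186.] (array([0.5538, 0.0601]), np.float64(-61.2))
55555554444455678888889998999999999999999999999999988998776666666666
66666655445679999988888888899999999999999999999998889aaba97766666666
66666655568abbba988888998888999999999999999889988877779abba876666666
6666655579bba9877778888998888888888888888899899887766779bccba8766666
666555579bba98888877888888876655554455556678888887777779bcccca876666
6555457abbaa99aaaa98888876543333333333333345678888777789accccca87666
655457abcccbaaaaaa9987654333333333333333333334568888889abcccccca8766
655569bccccccbbbba98754333333333333333333333333457889abccccccccba876
55457abccccccccccb96433333333333333333333333333345689abcccccccccb976
55569bcccccccccccb85333333333333333333333333333334578abcccccccccba86
6557abccccccccccb974333333333333333333333333333333468abcccccccccba87
6557abccccccccccb964333333333333333333333333333333458accccccccccca87
55579bcccccccccca753333333333333333333333333333333357abcccccccccba87
44569bcccccccccba7533333333333333333333333333333333579bcccccccccba86
444589bbbbbbbcbb9753333333333333333333333333333333458abcccccccccb976
44456789999999998764333333333333333333333333333333468abccccccccba876
55556678888888888875433333333333333333333333333334578abcccccccba8766
66666678899999999987543333333333333333333333333446789abccccccca87666
666666678abbbbbba9988754333333333333333333333445678889bbccccca876666
6666666679bcccba987788876544333333333333334456788877778abccba8766666
66666666678aaa9777778abba9987654444444445567888888766678aba976666666
666666666667777788889bccccccbba9887778888889999998777777887666666666
6666666666666679aaaaabcccccccccbbaabbbbbbaaabbbbba987777766666666666
555555555555557899999aaaaaaaaaaaaaaaaaaaaaaaaaaaaa977777665555555555
```

To row units: 0.04 m is 0.1, 0.03 m is 0.075.

```bash
python3 jog.py '{"increments":[[-0.0258, 0.1, 0.025, 0, 0.092], [-0.025, 0.1, 0.075, 0, 0.092], [0, 0, 0.0875, 0, 0.092], [0, 0, 0.0875, 0, 0.092], [0, 0, 0.0875, 0, 0.092], [0, 0, 0.075, 0, 0.092], [0, 0, 0.05, 0, 0.092], [0, 0, 0.025, 0, 0.092], [0, 0, 0, 0, 0.092]]}'; python3 jog.py '{"increments":[[0, 0, 0.01, 0, 0.092], [0, 0, 0.0088, 0, 0.092], [0, 0, 0, 0, 0.092]]}'; python3 - <<'E'
from h import *
rep()
E
```

```text
time_s: 16.33
eef_pos: [0.5439, 0.061, 0.0352]
ee_rot: [-2.024, -2.4, 0.003]
ft_force: [0.2, -0.3, 0.1]
finger_gap: 0.0918
gripper_force: 0.0
time_s: 16.58
eef_pos: [0.5459, 0.0604, 0.0302]
ee_rot: [2.027, 2.399, 0.002]
ft_force: [-0.0, -0.2, -0.2]
finger_gap: 0.0916
gripper_force: 0.0
16.58 tcp [0.5459 0.0604 0.0302] X [-0.167  0.986 -0.   ] Y [0.986 0.167 0.002] Z [ 0.002  0.    -1.   ] gap 0.0916 F [-0.  -0.2 -0.2] g 0.0
```

To row units: 0.0077 m is 0.0193, -0.0016 m is -0.004.

```bash
python3 jog.py '{"increments":[[-0.004, 0.0193, 0.0075, 0, 0.092], [0, 0, 0.008, 0, 0.092], [0, 0, 0, 0, 0.092], [0, 0, 0, 0, 0.092], [0, 0, 0, 0, 0.03], [0, 0, 0, 0, 0.03], [0, 0, 0, 0, 0.03], [0, 0, 0, 0, 0.03], [0, 0, 0, 0, 0.03], [0, 0, 0, 0, 0.03]]}' 15; python3 - <<'E'
from h import *
rep()
E
```

```text
time_s: 17.42
eef_pos: [0.5532, 0.06, 0.0234]
ee_rot: [2.027, 2.4, 0.0]
ft_force: [-0.0, 0.0, 1.8]
finger_gap: 0.0565
gripper_force: 1.0
17.42 tcp [0.5532 0.06   0.0234] X [-0.167  0.986 -0.   ] Y [0.986 0.167 0.   ] Z [ 0.  0. -1.] gap 0.0565 F [-0.   0.   1.8] g 1.0
```

To row units: -0.025 m is -0.0625, -0.02 m is -0.05.

```bash
python3 jog.py '{"increments":[[0, 0, 0, 0, 0.03], [0, 0, 0, 0, 0.03], [0, 0, 0, 0, 0.03], [0, 0, 0, 0, 0.03]]}'; python3 jog.py '{"increments":[[0, 0, -0.025, 0, 0.03], [0, 0, -0.05, 0, 0.03], [0, 0, -0.0625, 0, 0.03], [0, 0, 0, 0, 0.03], [0, 0, 0, 0, 0.03]]}'; python3 - <<'E'
from h import *
rep()
i,K=cam("wrist")
g=cv2.cvtColor(i,cv2.COLOR_BGR2GRAY)
u,v=proj(K,env.state()["eef_pos"]).astype(int);print(u,v)
print("\n".join("".join(f"{int(x)//17:x}" for x in row) for row in g[v-60:v+30:3,u-64:u+64:2]))
E
```

```text
time_s: 17.75
eef_pos: [0.5532, 0.06, 0.0234]
ee_rot: [2.027, 2.4, 0.0]
ft_force: [0.1, 0.1, 3.0]
finger_gap: 0.0475
gripper_force: 15.6
time_s: 18.17
eef_pos: [0.5538, 0.06, 0.0798]
ee_rot: [2.027, 2.398, 0.002]
ft_force: [-0.1, 0.1, -0.6]
finger_gap: 0.0476
gripper_force: 15.0
18.17 tcp [0.5538 0.06   0.0798] X [-0.167  0.986 -0.   ] Y [0.986 0.167 0.002] Z [ 0.002  0.    -1.   ] gap 0.0476 F [-0.1  0.1 -0.6] g 15.0
252 252
6666666666666666666666666667676767767777777766777676677766667666
6666666666666666666666666666777677767677777777777776766666667676
6666666666666666555555555556667677777777777767777766667766666676
6666667666666655555555555555688899989877777777667777776766677667
66666667666665554555555679abbbbbbbbbcbbba98656567766777766677776
6666666666655455555557aabbbbbbbbbcccccccccbba7556777776666667665
66666776654555555568abbbbbbbcbcccccccccccccabba76677776666666554
644455566555555557aabbbbbbbcccccccccccccccba99998765555555554555
44444555455555558aabbbbbbccccddddddddddcccba99999975555555555544
4444545544555579aabbbbbccdddddddeeeeeedddaaaa9999998555555555555
444455455555569aaabb
[... 579 characters left out ...]
aaaaaaabccdddbbbbbbbcccddcbbbbbaaaaaaaaa9533444688
9998743333369aaaaaaaabbbbbbabbbbbbbbbbbbabbabbaaaaaaa99533433478
9998533333359aaaaaaaababbbbbbbbbbbbbabbbbbbbaabaaaaaaa8444333468
9996333333348aaaaaaaaaabbbbbbbbbbbbbbbbbababbaaaaaaaa96333333347
5555444444445666667777777777777777777777777777777766665444444445
5556666666666666666665566666666677666766666566666666666666666666
7676677777777777777777777777777777777777777777777777777777777677
6776777777777777777777777777777777777777777777777777777777777767
7777777777777777877777877778877787877878877887778777777777777777
8887888778888888888888888888888888888888888888888888888888888888
7777777778777888778888888888888888888888888888888888888887778788
```

To row units: -0.0208 m is -0.052, -0.02 m is -0.05.

```bash
python3 jog.py '{"increments":[[-0.0375, -0.05, 0, 0, 0.03], [-0.0375, -0.05, 0, 0, 0.03], [-0.0375, -0.05, 0, 0, 0.03], [-0.032, -0.052, 0, 0, 0.03], [0, 0, 0, 0, 0.03], [0, 0, 0.0225, 0, 0.03], [0, 0, 0, 0, 0.03], [0, 0, 0, 0, 0.03]]}'; python3 - <<'E'
from h import *
rep(); s=env.state(); Rm=R.from_rotvec(s["ee_rot"]).as_matrix()
print((Rm.T@(np.array([.4838,-.0105,.0554])-s["eef_pos"])).round(4))
E
```

```text
time_s: 18.88
eef_pos: [0.4832, -0.0098, 0.0685]
ee_rot: [-2.025, -2.4, 0.0]
ft_force: [-0.2, -0.2, -1.5]
finger_gap: 0.048
gripper_force: 15.0
18.88 tcp [ 0.4832 -0.0098  0.0685] X [-0.168  0.986  0.001] Y [ 0.986  0.168 -0.001] Z [-0.001  0.001 -1.   ] gap 0.048 F [-0.2 -0.2 -1.5] g 15.0
[-0.0008  0.0005  0.0131]
```

To row units: 0.003 m is 0.0075, -0.0008 m is -0.002.

```bash
for k in 1; do python3 jog.py '{"increments":[[-0.002, 0.0013, 0.0075, 0, 0.03], [0, 0, 0, 0, 0.03]]}'; python3 jog.py '{"increments":[[0, 0, 0.005, 0, 0.03], [0, 0, 0, 0, 0.03]]}';python3 jog.py '{"increments":[[0, 0, 0.005, 0, 0.03], [0, 0, 0, 0, 0.03]]}';python3 jog.py '{"increments":[[0, 0, 0.005, 0, 0.03], [0, 0, 0, 0, 0.03]]}'; done | grep -E "pos|ft"
```

```text
eef_pos: [0.4841, -0.0106, 0.0658]
ft_force: [-0.3, -0.3, -0.4]
eef_pos: [0.4838, -0.0109, 0.064]
ft_force: [0.3, -0.1, 0.1]
eef_pos: [0.4837, -0.0112, 0.062]
ft_force: [0.2, -1.0, -0.4]
eef_pos: [0.4836, -0.0113, 0.0601]
ft_force: [-0.6, 0.3, -0.3]
```

To row units: 0.002 m is 0.005, 0.0005 m is 0.0013.

```bash
for k in 1; do python3 jog.py '{"increments":[[0.0013, 0, 0.005, 0, 0.03], [0, 0, 0, 0, 0.03]]}'; python3 jog.py '{"increments":[[0, 0, 0.0038, 0, 0.03], [0, 0, 0, 0, 0.03]]}';python3 jog.py '{"increments":[[0, 0, 0.0025, 0, 0.03], [0, 0, 0, 0, 0.03]]}';python3 jog.py '{"increments":[[0, 0, 0.0025, 0, 0.03], [0, 0, 0, 0, 0.03]]}'; done | grep -E "pos|ft"
```

```text
eef_pos: [0.4835, -0.0107, 0.0581]
ft_force: [0.0, 0.8, 0.2]
eef_pos: [0.4836, -0.0108, 0.0566]
ft_force: [0.4, -0.4, -0.2]
eef_pos: [0.4836, -0.0108, 0.0557]
ft_force: [0.0, 0.6, -0.6]
eef_pos: [0.484, -0.0107, 0.0552]
ft_force: [-1.1, -0.2, 7.2]
```

The cap is seated: contact came at TCP z 0.0555, as predicted. Now I'll release it, rise and check the nest and knob numerically.

To row units: -0.035 m is -0.0875, -0.03 m is -0.075.

```bash
python3 jog.py '{"increments":[[0, 0, 0, 0, 0.08], [0, 0, 0, 0, 0.08], [0, 0, 0, 0, 0.08], [0, 0, 0, 0, 0.08], [0, 0, -0.0125, 0, 0.08], [0, 0, -0.025, 0, 0.08], [0, 0, -0.075, 0, 0.08], [0, 0, -0.0875, 0, 0.08], [0, 0, -0.0875, 0, 0.08], [0, 0, -0.0875, 0, 0.08]]}'; python3 jog.py '{"increments":[[0, 0, -0.0875, 0, 0.08], [0, 0, -0.0375, 0, 0.08], [0, 0, 0, 0, 0.08], [0, 0, 0, 0, 0.08]]}'; cat > k.py <<'E'
from h import *
i,K=cam("wrist"); rep(); g=cv2.cvtColor(i,cv2.COLOR_BGR2GRAY)
for P,a,b in(([.4838,-.0105,.055],36,44),([.5025,-.1085,.108],30,50)):
    u,v=proj(K,P).astype(int);print(u,v); v=min(v,383-b//2)
    print("\n".join("".join(f"{int(x)//17:x}" for x in row) for row in g[v-a:v+a:2,u-b:u+b]))
E
python3 k.py
```

```text
time_s: 21.05
eef_pos: [0.4832, -0.0102, 0.2072]
ee_rot: [-2.026, -2.401, -0.001]
ft_force: [0.6, -0.2, 0.2]
finger_gap: 0.08
gripper_force: 0.0
time_s: 21.38
eef_pos: [0.4839, -0.0107, 0.2561]
ee_rot: [2.026, 2.398, 0.002]
ft_force: [-0.3, -1.1, -0.2]
finger_gap: 0.0797
gripper_force: 0.0
21.43 tcp [ 0.4833 -0.0109  0.2549] X [-0.167  0.986 -0.001] Y [0.986 0.167 0.   ] Z [ 0.    -0.001 -1.   ] gap 0.0797 F [-0.3 -0.6 -0.1] g 0.0
253 173
6666666766667777667677777767777777777777777777777777777777777777777777777777777777777678
6666666666666767777777777777777777777777788887888877777777777777777777777777777777777778
666666666667777777777777777777777889aabccccccccccccbba9887777777777777777777777777776767
6666666666667777777777777777779abcccddddddddddddddddddcccba98777777777777777777777676777
6666666666676677777776677789bccddddddddddddddddddddddddddccccb98777777777777777777767777
6666666666666766777777789bccdddddddddddddddddddddddddddddddddddcb98777777777777777777776
66666666666667777776679bcdddddddddddddddddddddddddddddddddddddccdcb987777777777777777777
666666666766777766779bccbbbbccdddd
[... 4884 characters left out ...]
6655566565566666666666666566666666666655545555455555666666666666666566566666666666666666666666
6666666566656665666666666666666666666666666665433333333345666666666666666666666666666666666666666666
5666666666666666666666666666666666666666666666555555555566666666666666666666566666666666666666666666
6656666666656666666666666666666666666666666666666666666666666666666666666666666666666666666666666666
6666666666666666666666666666666666666666666666666666666666666666666666666666666666666666666666666666
5656655666666565665666666666666666666666666666666666666666666666666666666666666666666666666666666666
6666666666566666666666666666666666666666666666666666666666666666666666666666666666666666666666666666
```

The cap sits centred between the four dowels, dome up. The wing runs along the tool's x axis at pixel column 255, as predicted. Moving to the knob.

To row units: 0.03 m is 0.075, -0.025 m is -0.0625.

```bash
python3 jog.py '{"increments":[[-0.0625, 0, 0, 0, 0.05], [-0.0625, 0.0033, 0, 0, 0.05], [-0.0625, 0.0033, 0, 0, 0.05], [-0.061, 0, 0, 0, 0.05], [0, 0, 0.075, 0, 0.05], [0, 0, 0.075, 0, 0.05], [0, 0, 0.075, 0, 0.05], [0, 0, 0.075, 0, 0.05], [0, 0, 0.025, 0, 0.05], [0, 0, 0, 0, 0.05]]}'; python3 - <<'E'
from h import *
rep(); s=env.state(); Rm=R.from_rotvec(s["ee_rot"]).as_matrix()
print((Rm.T@(np.array([.5025,-.1085,.090])-s["eef_pos"])).round(4))
E
```

```text
time_s: 22.27
eef_pos: [0.5003, -0.108, 0.1218]
ee_rot: [-2.022, -2.396, 0.005]
ft_force: [0.2, 0.5, 0.6]
finger_gap: 0.0502
gripper_force: 0.0
22.27 tcp [ 0.5003 -0.108   0.1218] X [-0.168  0.986  0.003] Y [ 0.986  0.168 -0.006] Z [-0.006  0.002 -1.   ] gap 0.0502 F [0.2 0.5 0.6] g 0.0
[-0.001   0.0022  0.0318]
```

To row units: 0.0165 m is 0.0413, 0.015 m is 0.0375, -0.014 rad is -0.0045.

```bash
python3 jog.py '{"increments":[[-0.0025, 0.0055, 0.0375, -0.0045, 0.05], [0, 0, 0.0413, 0, 0.05], [0, 0, 0, 0, 0.05], [0, 0, 0, 0, 0.05], [0, 0, 0, 0, 0.0], [0, 0, 0, 0, 0.0], [0, 0, 0, 0, 0.0], [0, 0, 0, 0, 0.0], [0, 0, 0, 0, 0.0], [0, 0, 0, 0, 0.0]]}' 50;python3 jog.py '{"increments":[[0, 0, 0, 0, 0], [0, 0, 0, 0, 0], [0, 0, 0, 0, 0]]}'; python3 - <<'E'
from h import *
rep(); print(env.state()["torque"].round(2),env.state()["q"].round(2))
E
```

```text
time_s: 23.1
eef_pos: [0.5032, -0.1095, 0.0938]
ee_rot: [-2.01, -2.413, 0.006]
ft_force: [-7.9, -0.6, 9.7]
finger_gap: 0.0285
gripper_force: 50.0
time_s: 23.35
eef_pos: [0.5032, -0.1095, 0.0938]
ee_rot: [-2.01, -2.412, 0.006]
ft_force: [-7.3, -0.8, 9.6]
finger_gap: 0.0283
gripper_force: 50.0
23.35 tcp [ 0.5032 -0.1095  0.0938] X [-0.181  0.984 -0.001] Y [ 0.984  0.18  -0.004] Z [-0.003 -0.002 -1.   ] gap 0.0283 F [-7.3 -0.8  9.6] g 50.0
[-0.29  1.92  0.01] [ 0.68  0.56 -0.79  1.95  0.53  0.85 -0.21]
```

The 28 mm gap means the tips have closed on the collar below the wing. I'll open, rise a little and regrip.

To row units: -0.009 m is -0.0225.

```bash
python3 jog.py '{"increments":[[0, 0, 0, 0, 0.05], [0, 0, 0, 0, 0.05], [0, 0, 0, 0, 0.05], [0, 0, -0.0225, 0, 0.05], [0, 0, 0, 0, 0.05], [0, 0, 0, 0, 0.05]]}'; python3 - <<'E'
from h import *
rep(); print(env.state()["torque"].round(2))
E
python3 k.py | tail -60 | head -14
```

```text
time_s: 23.85
eef_pos: [0.5059, -0.1089, 0.1031]
ee_rot: [2.01, 2.413, 0.002]
ft_force: [0.1, -0.0, 0.0]
finger_gap: 0.0502
gripper_force: 0.0
23.85 tcp [ 0.5059 -0.1089  0.1031] X [-0.181  0.984 -0.   ] Y [0.984 0.181 0.002] Z [ 0.002 -0.    -1.   ] gap 0.0502 F [ 0.1 -0.   0. ] g 0.0
[-0.03 -0.11 -0.02]
b999999999aaabccccccccccddddddddddddddddddddddddddddddddddddddddddddddddddddccbbbcdddddd
baaa9999999abbcccccccccddddddddddddddddddddddddddddddddeddededdddddddddddddddccccddddddd
ccccccccbaabbcccccccccddddddddddddddddddddddddddddddedddddddededddddddddddddddccbcdddddd
ccccccccbabbccccccccccddddddddddddddddddddddddddddddddddddeedeedddddddddddddddcccbcddddd
cccccccbaabbcccccccccdddddddddddddddddddddddddddddddddedddeeeeeeeedddddddddddddccbccdddd
ccccccbaabbcccccccccddddddddddddddddddddddddddddddddddddeedddddeeedddddddddddddcccbccddd
cccccca9abbcccccccccdddddddddddddddddddddddddddddddddddddddeddddddddddddddddddddccbbcddd
ccccbaa9abbbccccccccdddddddddddddddddddddddddddddddddedeedddddddddedddddddddddddccbbcddd
ccccb999abbcbcccccccddddddddddddddddddddddddddddddddddddddddddeeddedddddddddddddccbbbcdd
cccba999abbbbbccccccdddddddddddddddddddddddddddddddddddddddddededdddddddddddddddccbbbcdd
cccb9999abbbbbccccccdddddddddddddddddddddddddddddddddddddedddddeddddddddddddddddccbbbcdd
cccb9989abbbbbbcccccdddddddddddddddddddddddddddddddddddddddddddddddddddddddddddcccbbbcdd
ccccb999abbbbbbccccccdddddddddddddddddddddddddddddddddddddddddddddddddddddddddccccbbbcdd
ccccca99abbbbbbbcccccddddddddddddddddddddddddddddddddddddddddeddddddddddddddccccccbbbcdd
```

To row units: -0.0033 m is -0.0083, 0.001 m is 0.0025.

```bash
python3 jog.py '{"increments":[[0.0025, -0.0083, 0.0063, 0, 0.05], [0, 0, 0.005, 0, 0.05], [0, 0, 0, 0, 0.05], [0, 0, 0, 0, 0.0], [0, 0, 0, 0, 0.0], [0, 0, 0, 0, 0.0], [0, 0, 0, 0, 0.0], [0, 0, 0, 0, 0.0], [0, 0, 0, 0, 0.0]]}' 20;python3 jog.py '{"increments":[[0, 0, 0, 0, 0], [0, 0, 0, 0, 0], [0, 0, 0, 0, 0]]}' 50; python3 - <<'E'
from h import *
rep(); print(env.state()["torque"].round(2))
E
```

```text
time_s: 24.65
eef_pos: [0.5023, -0.1085, 0.0983]
ee_rot: [2.01, 2.413, 0.001]
ft_force: [7.3, 0.8, 2.8]
finger_gap: 0.0144
gripper_force: 8.5
time_s: 24.9
eef_pos: [0.5027, -0.1084, 0.0983]
ee_rot: [2.009, 2.413, 0.002]
ft_force: [3.3, 0.8, 5.7]
finger_gap: 0.0135
gripper_force: 51.8
24.9 tcp [ 0.5027 -0.1084  0.0983] X [-0.181  0.983 -0.   ] Y [0.983 0.181 0.002] Z [ 0.002  0.    -1.   ] gap 0.0135 F [3.3 0.8 5.7] g 51.8
[ 0.05 -0.77  0.12]
```

The 13.5 mm gap confirms the wing is gripped. Now turning it clockwise.

To row units: 0.07 rad is 0.0223.

```bash
cat > yaw.py <<'E'
from h import *
s=env.state();M=R.from_rotvec(s["ee_rot"]).as_matrix()
print("turned",round(np.radians(100.43)-np.arctan2(M[1,0],M[0,0]),4),"t",s["torque"].round(2),"F",s["ft_force"].round(1),"tcp",s["eef_pos"].round(4),"gap",round(s["finger_gap"],4),s["q"].round(2)[[4,5,6]],round(s["time_s"],2))
E
python3 jog.py '{"increments":[[0, 0, 0, 0.0223, 0], [0, 0, 0, 0.0223, 0], [0, 0, 0, 0.0223, 0], [0, 0, 0, 0.0223, 0], [0, 0, 0, 0.0223, 0], [0, 0, 0, 0.0223, 0], [0, 0, 0, 0, 0], [0, 0, 0, 0, 0]]}' 55 >/dev/null; python3 yaw.py;python3 jog.py '{"increments":[[0, 0, 0, 0.0223, 0], [0, 0, 0, 0.0223, 0], [0, 0, 0, 0.0223, 0], [0, 0, 0, 0.0223, 0], [0, 0, 0, 0.0223, 0], [0, 0, 0, 0.0223, 0], [0, 0, 0, 0, 0], [0, 0, 0, 0, 0]]}' 55 >/dev/null; python3 yaw.py
```

```text
turned 0.4203 t [ 0.03 -1.42  0.1 ] F [ 6.6 -0.4  1.2] tcp [ 0.5036 -0.1084  0.0984] gap 0.0136 [ 0.45  0.81 -0.56] 25.57
turned 0.8406 t [-0.32 -1.95  0.11] F [10.3 -1.2 -3.1] tcp [ 0.5043 -0.1088  0.0984] gap 0.0132 [ 0.38  0.79 -0.91] 26.23
```

To row units: 0.0012 m is 0.003, 0.0009 m is 0.0023, 0.07 rad is 0.0223.

```bash
python3 jog.py '{"increments":[[0.0023, 0.003, 0, 0, 0], [0, 0, 0, 0.0223, 0], [0, 0, 0, 0.0223, 0], [0, 0, 0, 0.0223, 0], [0, 0, 0, 0.0223, 0], [0, 0, 0, 0.0223, 0], [0, 0, 0, 0.0127, 0], [0, 0, 0, 0.0083, 0], [0, 0, 0, 0, 0], [0, 0, 0, 0, 0]]}' 55 >/dev/null; python3 yaw.py
python3 - <<'E'
from h import *
i,K=cam("wrist"); g=cv2.cvtColor(i,cv2.COLOR_BGR2GRAY)
a=np.radians(10.5+90-72.0);P=np.array([.504,-.1085,.065])+.1*np.array([np.cos(a),np.sin(a),0])
u,v=proj(K,P).astype(int);print(u,v)
print("\n".join("".join(f"{int(x)//17:x}" for x in row) for row in g[max(0,v-60):v+60:4,u-60:u+60:2]))
E
```

```text
turned 1.2569 t [-0.54 -1.25  0.14] F [ 6.1 -2.6  2.5] tcp [ 0.5049 -0.1094  0.0983] gap 0.0133 [ 0.31  0.77 -1.26] 27.07
252 58
6667667777777777779aaaaaaaaaaaaaaaaaaaaa98765555677777777777
66667777777777777799aaaaaaaaaaaaaaaaaaaa98655565677777777776
77777777777777777799aaaaaaaaaaaaaaaaaaaa989ca755677777776777
77777777777779cc878aaaaaaaaaaaaaaaaaaaaa98aeeed9677777777777
67677777778adeeeed99aaaaaaaaaaaaaaaaaaaa98aeeeeeda9777777777
777777778bbbbadeee99aaaaaaaaaaaaaaaaaaaa988ceecabcba87777777
77777779abccba9deea9aaaaaaaaaaaaaaaaaaaa988bdcaabbbaaa777777
777777cedaaa9979dd99aabaaaaaaaaaaaaaaaaa988bc9789999cec87777
77777ceeed87778bdda9aaabaaaaaaaaaaaaaaaa988aaa77777beeeda777
7777ceeeeeeb89cdeda9aaaaaaaaaaaaaaaaaaaa988bcdb989aadeeed977
777ceeeeeeebbcdeeea9aabaaaaaaaaaaaaaaaaa989bcddcaaaceeeeec87
77aeeeeeeeedcdeeeeb9aaaabaaaaaaaaaaaaaaa989acddcbbceeeeeedb7
77ceeeeeeeecddeeeeb9aaaaaaaaaaaaaaaaaaaa989acdddcbdeeeeeeeda
79deeeeeeedcdddeeec9aaaaaaaaaaaaaaaaaaaa989abcddcbceeeeeeedc
7ceeeeeeeeccdddeeec9aaaaaaaaaaaaaaaaaaaa989bddddcbbdeeeeeddd
8deeeeeeeeccddddeec9aaaaaaaaaaaaaaaaaaaa989abcdccbbdeeee
[... 158 characters left out ...]
aaaaaaaaa989accccb9cddddedddd
7bdeeeeeeeebbcddddc9aaaaaaaaaaaaaaaaaaaa989acccb99addddddddb
78ceeeeeeeedaaccddc9aaaaaaaaaaaaaaaaaaaa989abcb99bdeddddddda
77adeeeeeeeedaabccc99aaaaaaaaaaaaaaaaaaa989aba999cdeddddddc8
777beeeeeeeeedaaabca8999899999999999989888999999acdddddddd87
7778deeeeeeeeeda99aba87777777776776766779999899acdddddddd967
77778cdddeddddddda999aabaa9999a9a99999999889aaacccdddddd9667
777777bdddcbbba9adba9989999999999998888899aab9abcbabddda6677
7777777addbbcba98cdddbaa99988888888999aa9a9a88abbbabdb756777
777777778cca99879acdddeecaaaaaaaaaaaaaa99aa99888989c86567777
77777777778bdbaaaacdddeeeedbaaaa9aaaaaa99a9aacba997655677777
7777777777777bddbcdddddeeeecaaaaaaaaaaa9999aacda755556777777
```

The cap sits centred under the sensor head, turned by 1.257 rad, with the grip holding. Handing in.

```bash
python3 jog.py '{"increments":[[0, 0, 0, 0, 0], [0, 0, 0, 0, 0], [0, 0, 0, 0, 0], [0, 0, 0, 0, 0]]}' >/dev/null; python3 yaw.py; python3 -c "
from station import env
print(env.hand_in())"
```

```text
turned 1.2567 t [-0.56 -1.26  0.16] F [ 7.1 -2.8  3.3] tcp [ 0.5049 -0.1094  0.0984] gap 0.0136 [ 0.31  0.77 -1.26] 27.45
the job is handed in; nothing more can be done
None
```

The cap is turned over and seated mouth-down in the nest. The knob was turned 1.257 rad clockwise to the third stop, going by angle rather than counted clicks. I handed the job in at 27.5 s with the gripper still holding the knob there; no verdict came back.

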